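# Put the hand meters on the charging rest

## Robot

A 6-joint arm with a two-finger parallel gripper is mounted at the origin on a cart in front of the work surface, level with it; the furniture and walls round the work are solid. World frame = base frame: x ahead of the robot, y to its left, z up, the work surface at z = 0. Lengths are in mm, angles in rad, forces in N, time in s.
With the tool pointing down it reaches from about 350 to 975 mm from the base axis. Payload 7.1 kg.
Tool frame: the origin (TCP) lies midway between the tips of the shut fingers; the grasp point (between the pads) lies 19 mm behind it (ctrl.grasp_offset is the distance from the TCP to the grasp point, in mm); z points along the fingers, y is the line along which they close (so a half turn about z gives the same grasp; the last joint's range is limited). The gripper opens to 88 mm and grips with 3 to 60 N. Pads are 20 mm wide; open, the fingers measure 115 mm over their backs; the gripper's body (75 mm by 178 mm) begins 61 mm behind the grasp point.
Start: joints at [-1.338, 0.423, 1.63, -0, 1.089, -0.019], TCP at [155.736, -605.269, 222.675] pointing down, gripper open.
Joint ranges: [-3, 3], [-0.9, 2.11], [0.09, 2.58], [-1.31, 4.45], [0.11, 2.69], [-2.54, 2.54]. Speed limits (rad/s): [2.39, 2.39, 3.01, 3.14, 3.14, 3.14].

## Interface

Orientations are given as a rotation vector (axis times angle).
In Python, from workcell import sensors, viewer, ctrl gives the robot as it stands. The module is installed in compiled form; this text tells all that it offers.
- The arm moves only by the shell command python3 -m handwheel 'ROWS'. ROWS is JSON, a list of rows, each a list of 7 numbers: the shift along the tool's x, y, z in mm, then the turn, a rotation vector about the tool's x, y, z in rad, then the closure, from 0 (fully open) to 1 (shut). In form: [[x, y, z, rx, ry, rz, jaw], ...]. A call has 1 to 10 rows; each row shifts and turns the commanded pose from where the row before left it, along the tool's axes as they then stand; what a row does not reach is not made up. A row lasts 1/8 s, in which the tool goes at most 62.5 mm and 10.7 degrees, less where a joint would pass 70% of its speed; a pose out of reach is approached as far as the arm can. A call is refused whole if a number of a shift passes 62.5 or a number of a turn 0.188, either way. A call with a gripper value outside its range is refused whole. The fingers move at their own pace and stop on an object; the grip force is fixed at half the most. Time passes only in rows, so rows that do not move let the fingers close. It gives the time, the measured TCP pose, the force, the opening and the grip force at its end, in the units of the state.
- sensors.get_obs(): the state, without advancing time (a new reading comes with each control period).
- viewer.get_image(name): name is "scene" or "top" or "wrist"; returns a dict with "frame" (384x512x3 uint8, blue, green, red), "fov_y" (degrees; the focal length in pixels is half the picture's height over the tangent of half this angle, whatever the lens; pixels are square), "cx", "cy" (the principal point, pixels), "R" (3x3) and "t" (3): a world point X has camera coordinates R X + t. Camera axes: x right, y down, z forward; pixel columns grow to the right and rows downward; lengths in mm; the calibration is good to about 2 mm. The wrist camera is an equidistant fisheye: a pixel r from the principal point sees the ray r / f radians off the axis. A picture is of the moment at which its call begins. There is no depth.
- ctrl.close_job(): hands the job in; it is judged then, once.
The state is a dict: "t": time; "qpos": joint angles; "qvel": joint speeds; "joint_torque": joint torques, N m; "ee_pos": TCP position; "orientation": TCP orientation; "ft_force": force on the tool from outside, world axes, zero at the start; "moment": the same for the moment, N m; "width": finger opening in mm; "grasp_force": force on a finger pad.
Only numpy, scipy, OpenCV 4.12 (cv2) and the standard library are available. Lean on these libraries where they do the work, as an engineer would, in place of code of your own. Each camera call takes 0.05 s, during which the arm holds its last target. There are 200 camera calls.

## Task

Put the hand meters on charge: first pull the knob on the charging rest's control box fully out to make the rest safe to load, then lay every meter on its two sloping rails, face up, screen end uphill, square across both rails and side by side. When all of them lie there, push the knob fully home to start charging, and leave the other things on the bench where they are.

Things in the scene. Friction and masses are not known exactly. Their poses are not given: they have to be found in the camera images.
- rest: Fixed aluminium charging rest, 110 mm deep (x), 366 mm long (y), with a grey control box at its left (+y) end. Origin: on the worktop under the middle of the rails; x points away from the robot (uphill), y left, z up; turned up to 0.12 rad. Control box: 70 mm deep behind its front face at x = 0, y = 0.198 to 0.278, 75 mm high; the knob is on that face.
- rail_mid (a point): middle of the plane on top of the two rails, 72 mm above the rest's origin; axes as the rest's. The rails are round steel bars 8 mm thick along y, 56 mm apart up the slope, 28 mm each side of this point; the plane rises along +x at 18 degrees (0.314 rad). A 24 mm grey contact strip between them lies 2 mm below the plane. Room for four meters 78 mm apart, in any order: y = -0.117, -0.039, 0.039, 0.117.
- rail_end (a point): right (-y) end of the rails, 178 mm from rail_mid. A 6 mm cheek closes each end, standing 7 mm above the rail plane. Lip bars, 7 mm above the plane, keep a meter from sliding off: one in front, 52 mm down the slope from the middle, one behind, 55 mm up. A meter lying right has its origin 10 mm or less from the middle along the slope.
- knob (a joint): black pull knob on the control box, sliding straight out towards the robot (the rest's -x). 0 = fully home, 0.018 m = out to its stop. Stiff friction detent: about 3 N moves it, and it stays where it is left, so bring it right up to its stop either way.
- knob_grip (a point): centre of the pull knob's head: a disc 34 mm across and 19 mm thick, axis level along the rest's x, 47 mm above the worktop; axes as the rest's. It moves with the knob, at rest y = 0.238; at home the head's centre is 25 mm in front of the box, with a 16 mm gap behind the head round a 12 mm stem. The rest's end cheek is 57 mm right of its centre.
- meter_0: hand-held glucose meter, dark blue, 90 mm long (its x), 51 mm wide (its y), 18 mm thick, about 0.06 kg, up to four alike (None if absent). It starts face up on the worktop left of the rest, in front of a fixed centrifuge 0.27 m high (front at world x = 0.54, y = 0.03 to 0.43). Origin: centre of its underside; z points up out of its face; +x points to the end with the screen. Grasp it across its width.
- meter_1: hand-held glucose meter, dark blue, 90 mm long (its x), 51 mm wide (its y), 18 mm thick, about 0.06 kg, up to four alike (None if absent). It starts face up on the worktop left of the rest, in front of a fixed centrifuge 0.27 m high (front at world x = 0.54, y = 0.03 to 0.43). Origin: centre of its underside; z points up out of its face; +x points to the end with the screen. Grasp it across its width.
- meter_2: hand-held glucose meter, dark blue, 90 mm long (its x), 51 mm wide (its y), 18 mm thick, about 0.06 kg, up to four alike (None if absent). It starts face up on the worktop left of the rest, in front of a fixed centrifuge 0.27 m high (front at world x = 0.54, y = 0.03 to 0.43). Origin: centre of its underside; z points up out of its face; +x points to the end with the screen. Grasp it across its width.
- meter_3: hand-held glucose meter, dark blue, 90 mm long (its x), 51 mm wide (its y), 18 mm thick, about 0.06 kg, up to four alike (None if absent). It starts face up on the worktop left of the rest, in front of a fixed centrifuge 0.27 m high (front at world x = 0.54, y = 0.03 to 0.43). Origin: centre of its underside; z points up out of its face; +x points to the end with the screen. Grasp it across its width.
- tape_roll: bystander: flat roll of pale tape, 62 mm across, 19 mm high, lying somewhere among the meters. Origin: centre of its underside. Leave it alone.
- marker: bystander: marker pen, 139x12 mm, lying in front of the rest. Origin: centre of its underside. Leave it alone.
- cup: bystander: specimen cup with screw lid, 61 mm across, 64 mm high. Origin: centre of its underside. Leave it alone.
- timer: bystander: square bench timer with a dial, 62x62x44 mm. Origin: centre of its underside. Leave it alone.
- slides: bystander: flat slide box, 99x67x30 mm. Origin: centre of its underside. Leave it alone.
- bottle: bystander: amber dropper bottle, 31 mm across, 90 mm high. Origin: centre of its underside. Leave it alone.

How it is judged:
By the outcome, as a careful person would: the job done as asked, in the order asked, and still so for the second after the job is handed in, with the robot touching nothing.
Of meter_0, meter_1, meter_2, meter_3 only 2 to 4 are there at a start; the rules pass over those that are not, and their reading is None.
At some moment in a run one of meter_0, meter_1, meter_2, meter_3 may be knocked a few centimetres aside while the robot is not near it.
It also fails if it takes over 210 s, if anything falls off the work surface, if the arm or the gripper's body presses on something with over 40 N, if the wrist force passes 120 N, or if a joint passes its speed limit or range.

## Working session

There is one attempt and no reset: what is moved stays moved. The work goes in short steps, Python scripts to look and compute and a shell command to move; the robot and the scene stay as the last step left them, time stands still between calls to the robot, and variables do not carry over. Pictures are saved under pics/ and viewed, at most 14 in all, crops included, and the job is handed in when it is done.

```bash
mkdir -p pics
cat > h.py <<'E'
import numpy as np, cv2
from workcell import sensors, viewer, ctrl
from scipy.spatial.transform import Rotation as Ro
def snap(name,fn):
    d=viewer.get_image(name); cv2.imwrite(f'pics/{fn}.png',d['frame']); np.save(f'pics/{fn}.npy',d,allow_pickle=True); return d
def load(fn): return np.load(f'pics/{fn}.npy',allow_pickle=True).item()
def ray(d,u,v,fish=False):
    f=192/np.tan(np.radians(d['fov_y'])/2); x,y=u-d['cx'],v-d['cy']
    if fish:
        r=np.hypot(x,y); th=r/f; c=np.array([np.sin(th)*x/max(r,1e-9),np.sin(th)*y/max(r,1e-9),np.cos(th)])
    else: c=np.array([x/f,y/f,1])
    R=np.array(d['R']); return -R.T@np.array(d['t']), R.T@c
def px(d,u,v,z,fish=False):
    o,r=ray(d,u,v,fish); return o+r*(z-o[2])/r[2]
def proj(d,X,fish=False):
    f=192/np.tan(np.radians(d['fov_y'])/2); c=np.array(d['R'])@np.array(X)+np.array(d['t'])
    if fish:
        r=np.hypot(c[0],c[1]); th=np.arctan2(r,c[2]); return np.array([d['cx']+f*th*c[0]/r,d['cy']+f*th*c[1]/r])
    return np.array([d['cx']+f*c[0]/c[2],d['cy']+f*c[1]/c[2]])
E
python3 - <<'E'
from h import *
for n in ('top','scene'):
    d=snap(n,n+'0'); print(n,d['fov_y'],d['cx'],d['cy'],np.round(-np.array(d['R']).T@d['t']))
    cv2.imwrite(f'pics/{n}0b.png',cv2.resize(d['frame'],(800,600),interpolation=cv2.INTER_CUBIC))
o=sensors.get_obs(); print(o['t'],o['ee_pos'],o['orientation'],o['width'],o['ft_force'])
E
```

```text
top 57.70307110006834 251.9403924342797 193.3194130534951 [ 402.    2. 1369.]
scene 51.2446792867112 254.0526868488026 192.75774166977268 [-717.  872.  927.]
0.1 [ 155.62080023 -604.78779511  221.98050048] [-3.11533858e+00 -3.94284948e-01  2.39811988e-04] 87.76391147849233 [0.03083248 1.32027974 0.61803791]
```

View pics/top0b.png

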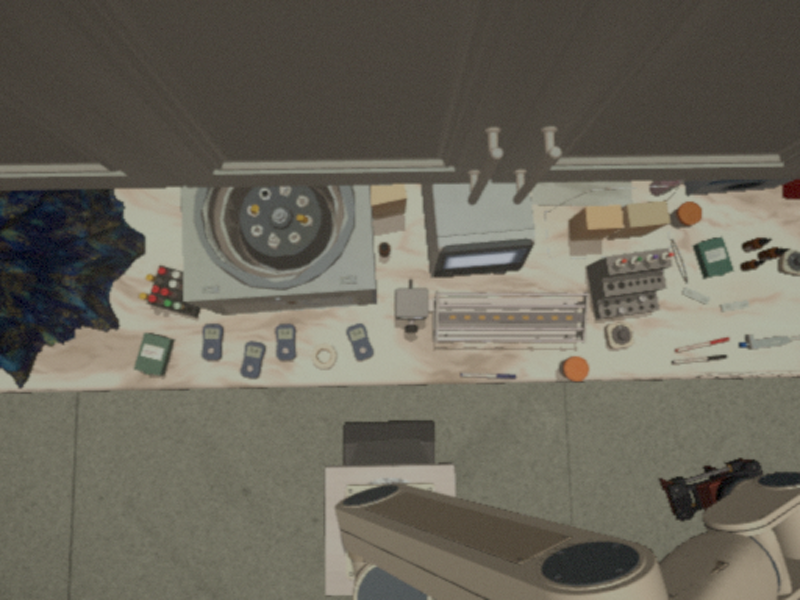

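View pics/scene0b.png

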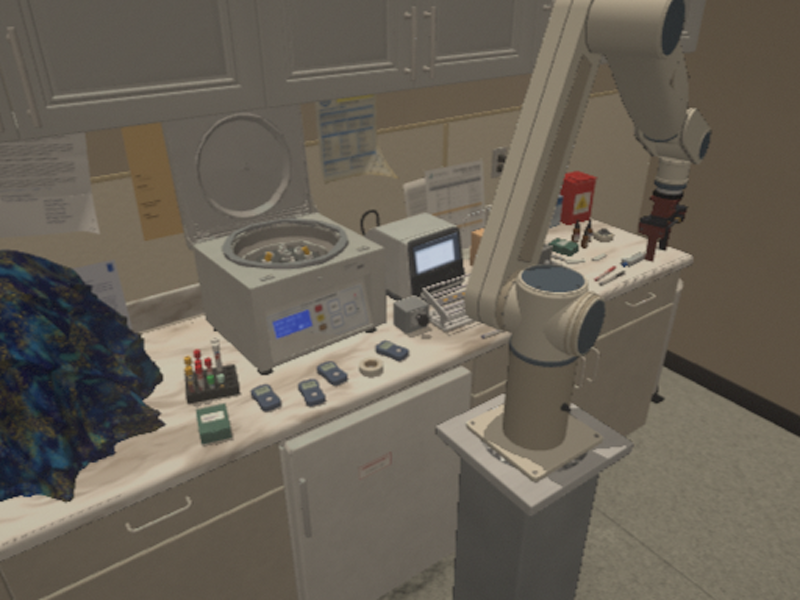

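The top picture shows four meters at about (212,342), (253,360), (286,342) and (360,342) in the 800x600 view. The tape is at (325,356), the rest spans (434–585, 293–347), and the knob is at about (411,328). I'll enlarge both areas.

Run:
```python
from h import *
d=load('top0'); f=d['frame']
a=cv2.resize(f[195:250,120:250],None,fx=6,fy=6,interpolation=cv2.INTER_CUBIC)
b=cv2.resize(f[175:250,250:382],None,fx=6,fy=6,interpolation=cv2.INTER_CUBIC)
cv2.imwrite('pics/a.png',a[:, :800]);cv2.imwrite('pics/b.png',b)
```

```text
(no output)
```

View pics/a.png

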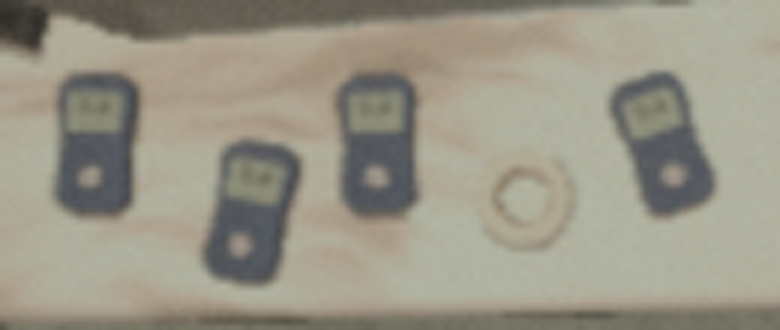

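View pics/b.png

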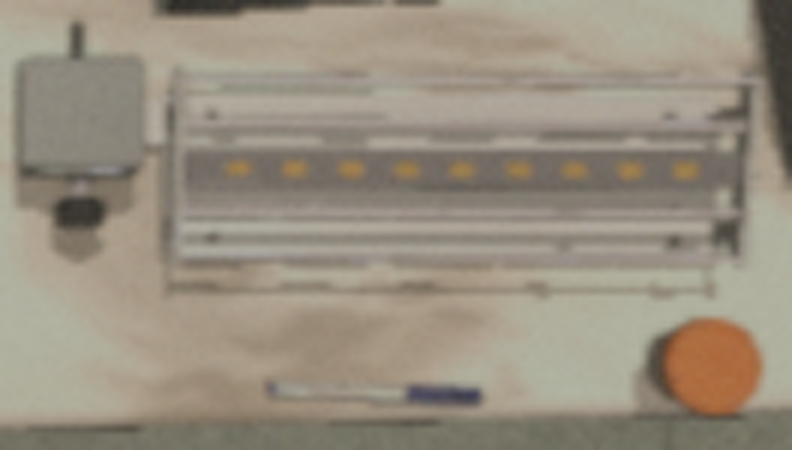

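The enlarged crops show where the meters are, all with their screens away from the robot. In crop a (6x), A is centred at (96,145), B at (252,212), C at (378,144), D at (663,144) and the tape ring at (529,200). In crop b, the gold dots run (237,169) to (685,171), the box top spans x 17–143 with its front edge at y≈168, and the knob is at (79,212).

Run:
```python
from h import *
d=load('top0')
A=lambda x,y,z: px(d,120+(x+.5)/6-.5,195+(y+.5)/6-.5,z)
B=lambda x,y,z: px(d,250+(x+.5)/6-.5,175+(y+.5)/6-.5,z)
for n,t,b in (('A',(99,74),(94,214)),('B',(262,141),(241,282)),('C',(377,73),(379,214)),('D',(647,74),(680,213))):
    P,Q=A(*t,16),A(*b,16); m=(P+Q)/2; v=P-Q; print(n,m.round(),'len',np.linalg.norm(v).round(),'yaw',np.arctan2(v[1],v[0]).round(3))
print('tape',A(529,200,15).round())
P,Q=B(237,169,70),B(685,171,70); v=P-Q; print('dots',P.round(1),Q.round(1),'yaw',np.arctan2(-v[0],v[1]).round(3))
print('strip ends',B(183,170,70).round(1),B(737,170,70).round(1))
print('boxtop',B(17,168,75).round(1),B(143,168,75).round(1),'back',B(17,58,75),B(143,58,75),'knob',B(79,212,60).round(1))
print('marker',B(270,388,8).round(),B(480,396,8).round(),'cup',B(712,367,64).round())
```

```text
A [459. 432.  16.] len 90.0 yaw -0.019
B [413. 332.  16.] len 91.0 yaw -0.14
C [456. 251.  16.] len 91.0 yaw 0.016
D [452.  68.  16.] len 92.0 yaw 0.221
tape [417. 155.  15.]
dots [ 504.6 -155.9   70. ] [ 498.3 -436.4   70. ] yaw -0.023
strip ends [ 504.6 -122.1   70. ] [ 498.4 -469.1   70. ]
boxtop [507.3 -18.6  75. ] [505.9 -96.8  75. ] back [576.17396751 -19.91769549  75.        ] [574.80793566 -98.60744679  75.        ] knob [480.2 -57.1  60. ]
marker [ 367. -180.    8.] [ 359. -316.    8.] cup [ 376. -449.   64.]
```

```bash
cat >> h.py <<'E'
O=np.array([501.5,-296.,0.]); YAW=-0.0225
def rest(x,y,z): 
    c,s=np.cos(YAW),np.sin(YAW); return O+[c*x-s*y,s*x+c*y,z]
def Rt(yaw,tilt=0.):  # tool x along yaw, z down; tilt leans tool z forward (x uphill)
    return Ro.from_euler('z',yaw)*Ro.from_euler('y',-tilt)*Ro.from_euler('x',np.pi)
def plan(pos,yaw,tilt=0.):
    o=sensors.get_obs(); C=Ro.from_rotvec(o['orientation']); T=Rt(yaw,tilt)
    print('rot(tool)',(C.inv()*T).as_rotvec().round(3),'| shift after rot',T.inv().apply(np.array(pos)-o['ee_pos']).round(1),'| now',np.round(o['ee_pos'],1),'t',o['t'])
E
python3 - <<'E'
from h import *
k=rest(-25,238,28); print(k)
plan([k[0],k[1],150],YAW)
E
```

```text
[481.86087604 -57.49778867  28.        ]
rot(tool) [-0.001  0.     0.274] | shift after rot [ 313.8 -554.5   72. ] | now [ 155.6 -604.8  222. ] t 0.1
```

```bash
python3 -m handwheel '[[0,0,0,0,0,0.137,0.32],[0,0,0,0,0,0.137,0.32],[22.4,-39.6,5.1,0,0,0,0.32],[22.4,-39.6,5.1,0,0,0,0.32],[22.4,-39.6,5.1,0,0,0,0.32],[22.4,-39.6,5.1,0,0,0,0.32],[22.4,-39.6,5.1,0,0,0,0.32],[22.4,-39.6,5.1,0,0,0,0.32],[22.4,-39.6,5.1,0,0,0,0.32],[22.4,-39.6,5.1,0,0,0,0.32]]'
python3 -m handwheel '[[22.4,-39.6,5.1,0,0,0,0.32],[22.4,-39.6,5.1,0,0,0,0.32],[22.4,-39.6,5.1,0,0,0,0.32],[22.4,-39.6,5.1,0,0,0,0.32],[22.4,-39.6,5.1,0,0,0,0.32],[22.4,-39.6,5.1,0,0,0,0.32],[0,0,0,0,0,0,0.32],[0,0,0,0,0,0,0.32]]'
python3 - <<'E'
from h import *
k=rest(-25,238,28); plan(k,YAW)
d=snap('wrist','w1'); print(d['fov_y'])
for p in (rest(-34.5,238,47),rest(-15.5,238,47),rest(-25,255,47),rest(-25,221,47),rest(0,198,75),rest(0,278,75)): print(proj(d,p,True).round())
cv2.imwrite('pics/w1b.png',cv2.resize(d['frame'],(800,600)))
E
```

```text
t: 1.35
ee_pos: [342.4, -291.1, 181.6]
orientation: [-3.141, 0.035, 0.0]
ft_force: [-0.1, 0.2, -0.4]
width: 59.6
grasp_force: 0.0
t: 2.35
ee_pos: [481.0, -58.0, 151.0]
orientation: [3.141, -0.034, -0.002]
ft_force: [-0.5, -0.3, 0.5]
width: 59.8
grasp_force: 0.0
rot(tool) [0.    0.001 0.001] | shift after rot [  0.9  -0.5 123. ] | now [481. -58. 151.] t 2.35
65.70646984690485
[253. 197.]
[253. 177.]
[235. 187.]
[272. 187.]
[302. 168.]
[205. 168.]
```

View pics/w1b.png

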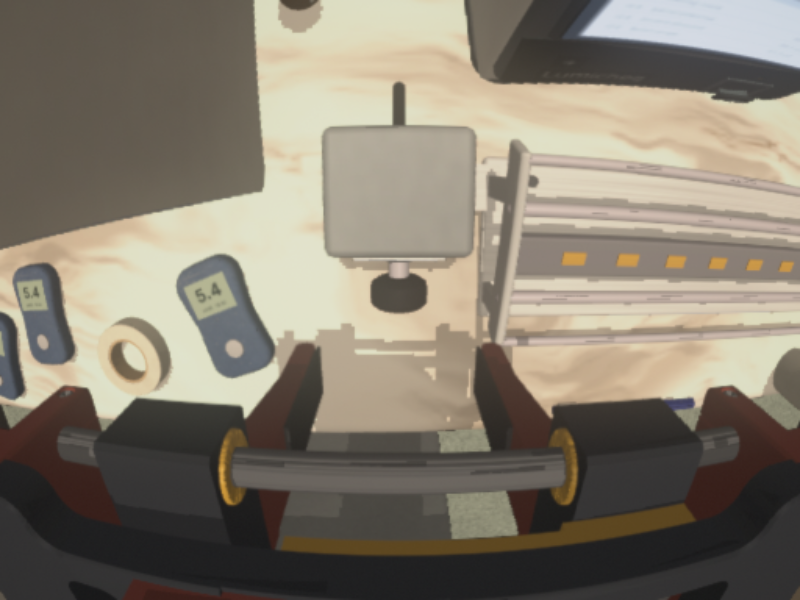

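The wrist view shows the knob at (399,290) against a predicted (395,292), midway between the fingertips at x≈312 and x≈485. The pose estimate holds, so I'll go down and grip.

```bash
python3 -m handwheel '[[1,0,25,0,0,0,0.32],[0,0,25,0,0,0,0.32],[0,0,25,0,0,0,0.32],[0,0,24,0,0,0,0.32],[0,0,24,0,0,0,0.32],[0,0,0,0,0,0,0.7],[0,0,0,0,0,0,0.7],[0,0,0,0,0,0,0.7],[0,0,0,0,0,0,0.7]]'
```

```text
t: 3.52
ee_pos: [483.2, -58.4, 29.2]
orientation: [3.141, -0.035, 0.003]
ft_force: [-0.6, -2.9, 5.5]
width: 32.6
grasp_force: 30.0
```

```bash
python3 -m handwheel '[[-4,0,0,0,0,0,0.7],[-4,0,0,0,0,0,0.7],[-4,0,0,0,0,0,0.7],[-3,0,0,0,0,0,0.7],[0,0,0,0,0,0,0.7]]'; python3 -m handwheel '[[-2,0,0,0,0,0,0.7],[-2,0,0,0,0,0,0.7],[-2,0,0,0,0,0,0.7],[0,0,0,0,0,0,0.7]]'
```

```text
t: 4.15
ee_pos: [468.6, -58.0, 29.1]
orientation: [3.141, -0.035, 0.004]
ft_force: [0.9, -4.9, 7.5]
width: 32.7
grasp_force: 30.0
t: 4.65
ee_pos: [465.2, -58.0, 29.3]
orientation: [3.14, -0.035, 0.012]
ft_force: [8.3, -2.5, 1.4]
width: 32.6
grasp_force: 30.0
```

```bash
python3 -m handwheel '[[-1,0,0,0,0,0,0.7],[0,0,0,0,0,0,0.7],[0,0,0,0,0,0,0.32],[0,0,0,0,0,0,0.32],[0,0,0,0,0,0,0.32],[0,0,-30,0,0,0,0.32],[0,0,-30,0,0,0,0.32],[0,0,-40,0,0,0,0.32],[0,0,-40,0,0,0,0.32],[0,0,0,0,0,0,0.32]]'
python3 - <<'E'
from h import *
d=snap('wrist','w2'); t=snap('top','t2')
f=d['frame']; g=t['frame']
a=cv2.resize(f[60:260,150:370],None,fx=1.8,fy=1.8); b=cv2.resize(g[180:260,120:290],(396,186))
cv2.imwrite('pics/w2b.png',np.vstack([a,b]))
for x in (-43,-25): print(x,proj(d,rest(x,238,47),True)) 
plan([452,68,150],0.221)
E
```

```text
t: 5.9
ee_pos: [462.0, -57.7, 170.7]
orientation: [3.141, -0.035, 0.008]
ft_force: [-0.1, 0.9, 0.7]
width: 59.9
grasp_force: 0.0
-43 [253.17830579 181.44933165]
-25 [253.17072497 163.68246915]
rot(tool) [-0.     0.    -0.243] | shift after rot [  19.6 -124.1   18. ] | now [460.  -57.4 168. ] t 6.0
```

View pics/w2b.png

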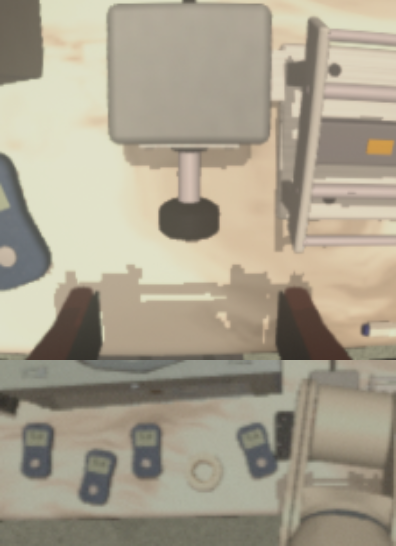

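The knob is out: its head shows at (189,217) in the crop, which is (255,181) in the original against a predicted (253,181). All four meters are where they were. Next I'll go behind meter D and refine its pose with the wrist camera.

```bash
cat >> h.py <<'E'
def meters(d,fish,z=12):
    f=cv2.cvtColor(d['frame'],cv2.COLOR_BGR2HSV); b,g,r=[d['frame'][...,i].astype(int) for i in range(3)]
    m=((b-r>12)&(b>40)&(b<175)).astype(np.uint8); m=cv2.morphologyEx(m,cv2.MORPH_CLOSE,np.ones((3,3)))
    for c in cv2.findContours(m,cv2.RETR_EXTERNAL,cv2.CHAIN_APPROX_NONE)[0]:
        if cv2.contourArea(c)<(120 if not fish else 300): continue
        P=np.array([px(d,u,v,z,fish)[:2] for u,v in c[:,0]],np.float32)
        (cx,cy),(w,h),a=cv2.minAreaRect(P)
        if not(75<max(w,h)<115 and 40<min(w,h)<68): continue
        a=np.radians(a if w>h else a+90); a=(a+np.pi/2)%np.pi-np.pi/2
        print('meter',round(cx,1),round(cy,1),'yaw',round(a,3),'size',round(max(w,h)),round(min(w,h)))
E
python3 -m handwheel '[[0,-20,3,0,0,-0.122,0.2],[0,-20,3,0,0,-0.121,0.2],[-10,-25,3,0,0,0,0.2],[-10,-28,3,0,0,0,0.2],[0,-28,3,0,0,0,0.2],[0,0,0,0,0,0,0.2],[0,0,0,0,0,0,0.2]]'
python3 - <<'E'
from h import *
meters(load('top0'),False,16)
d=snap('wrist','w3'); meters(d,True)
print(proj(d,[452,68,18],True)); plan([452,68,60],.221)
E
```

```text
t: 6.88
ee_pos: [421.4, 56.7, 152.5]
orientation: [3.122, 0.347, -0.003]
ft_force: [-0.0, 0.4, 0.1]
width: 70.1
grasp_force: 0.0
[249.53813973 148.29840458]
rot(tool) [ 0.     0.001 -0.   ] | shift after rot [32.1 -4.6 92.7] | now [421.7  56.5 152.7] t 6.925
```

Run:
```python
from h import *
d=load('w3'); f=d['frame']; print(f[148,249],f[130,250],f[165,235],f[100,150]); t=load('top0')['frame']; print(t[222,159:168].tolist(), t[230,140].tolist())
cv2.imwrite('pics/w3b.png',cv2.resize(f[60:320,130:390],(520,520)))
```

```text
[116 110 104] [147 180 179] [115 111 105] [190 219 221]
[[120, 138, 139], [110, 128, 126], [109, 127, 128], [116, 134, 134], [116, 134, 133], [112, 127, 127], [109, 119, 117], [104, 110, 110], [99, 100, 96]] [114, 128, 136]
```

View pics/w3b.png

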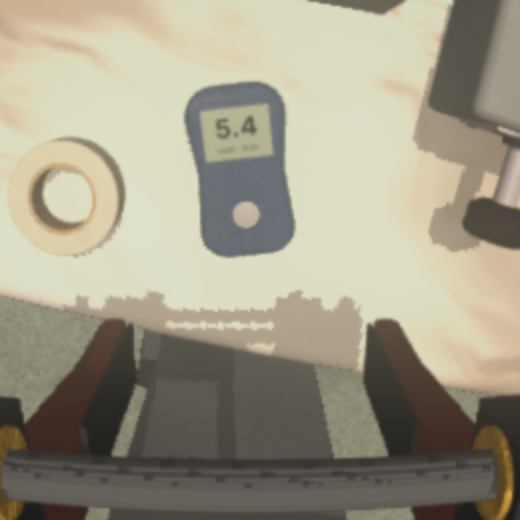

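The crop shows meter D from (235,83) to (250,256), turned a little more than I estimated, with the tape well to its left. I'll fix the blue mask and measure again.

```bash
sed -i 's/m=((b-r>12)&(b>40)&(b<175)).astype(np.uint8); m=.*/m=((b-r>-3)\&(b<150)).astype(np.uint8); m=cv2.morphologyEx(m,cv2.MORPH_OPEN,np.ones((3,3)))/' h.py
python3 - <<'E'
from h import *
print('top');meters(load('top0'),False,16)
print('w3');meters(load('w3'),True,12)
print('w1');meters(load('w1'),True,12)
d=load('w3');P,Q=px(d,130+235/2,60+83/2,16,True),px(d,130+250/2,60+256/2,4,True); v=P-Q; print((P+Q)/2,np.linalg.norm(v[:2]),np.arctan2(v[1],v[0]))
E
```

```text
top
meter 795.7 291.7 yaw -0.623 size 104 48
w3
meter 454.5 68.2 yaw 0.325 size 89 49
meter 415.8 332.8 yaw -0.165 size 90 53
meter 457.6 252.2 yaw 0.037 size 88 50
w1
meter 457.6 249.8 yaw 0.004 size 89 53
meter 454.7 67.0 yaw 0.35 size 89 51
[452.93528331  66.36568798  10.        ] 92.96752983784536 0.3019192962211176
```

```bash
python3 -c "
from h import *
plan([454.3,67.3,4],0.31)"
```

```text
rot(tool) [-0.     0.001 -0.089] | shift after rot [ 34.4  -0.3 148.7] | now [421.7  56.5 152.7] t 6.925
```

```bash
python3 -m handwheel '[[0,0,0,0,0,-0.089,0.2],[17,0,20,0,0,0,0.2],[17.4,0,25,0,0,0,0.2],[0,0,25,0,0,0,0.2],[0,0,25,0,0,0,0.2],[0,0,25,0,0,0,0.2],[0,0,18,0,0,0,0.2],[0,0,10,0,0,0,0.2],[0,0,0,0,0,0,0.2]]'; python3 -m handwheel '[[0,0,0,0,0,0,0.6],[0,0,0,0,0,0,0.6],[0,0,0,0,0,0,0.6],[0,0,0,0,0,0,0.6],[0,0,0,0,0,0,0.6]]'
```

```text
t: 8.05
ee_pos: [454.3, 67.0, 4.8]
orientation: [-3.104, -0.483, 0.002]
ft_force: [-0.3, 0.3, 0.6]
width: 70.0
grasp_force: 0.0
t: 8.68
ee_pos: [455.0, 67.6, 5.9]
orientation: [3.104, 0.485, 0.002]
ft_force: [-1.3, -2.0, 7.4]
width: 49.4
grasp_force: 30.0
```

```bash
python3 -m handwheel '[[0,0,-15,0,0,0,0.6],[0,0,-30,0,0,0,0.6],[0,0,-40,0,0,0,0.6],[0,0,-40,0,0,0,0.6],[0,0,-35,0,0,0,0.6],[0,0,0,0,0,0,0.6]]'
cat >> h.py <<'E'
N=Rt(YAW,.314).apply([0,0,-1])
def slot(y,h,x=0.): return rest(0,y,72)+N*h+Rt(YAW,.314).apply([x,0,0])
E
python3 -c "
from h import *
print(N); plan(slot(-117,65),YAW,.314)"
```

```text
t: 9.43
ee_pos: [456.2, 67.8, 168.3]
orientation: [3.104, 0.485, 0.01]
ft_force: [0.2, 0.1, -1.6]
width: 49.3
grasp_force: 30.0
[-0.30878734  0.00694889  0.95110572]
rot(tool) [-0.052  0.305  0.33 ] | shift after rot [ 21.1 479.7  43.1] | now [456.2  67.8 168.3] t 9.425
```

```bash
python3 -m handwheel '[[0,0,0,-0.017,0.102,0.11,0.6],[0,0,0,-0.017,0.102,0.11,0.6],[0,0,0,-0.017,0.102,0.11,0.6],[1.75,40,0,0,0,0,0.6],[1.75,40,0,0,0,0,0.6],[1.75,40,0,0,0,0,0.6],[1.75,40,0,0,0,0,0.6],[1.75,40,0,0,0,0,0.6],[1.75,40,0,0,0,0,0.6],[1.75,40,0,0,0,0,0.6]]'; python3 -m handwheel '[[1.75,40,0,0,0,0,0.6],[1.75,40,0,0,0,0,0.6],[1.75,40,0,0,0,0,0.6],[1.75,40,0,0,0,0,0.6],[1.75,40,0,0,0,0,0.6],[0,0,20,0,0,0,0.6],[0,0,23,0,0,0,0.6],[0,0,0,0,0,0,0.6],[0,0,0,0,0,0,0.6]]'
python3 - <<'E'
from h import *
plan(slot(-117,6),YAW,.314)
d=snap('wrist','w4'); cv2.imwrite('pics/w4b.png',d['frame'][40:330,80:430])
for p in (rest(0,178,79),rest(0,-178,79),rest(-49,-178,64),slot(-117-25,18,45),slot(-117+25,18,45),slot(-39,-2)): print(proj(d,p,True).round()-[80,40])
E
```

```text
t: 10.68
ee_pos: [458.7, -213.6, 167.8]
orientation: [3.102, -0.036, 0.48]
ft_force: [0.7, 0.6, -0.6]
width: 49.4
grasp_force: 30.0
t: 11.8
ee_pos: [476.4, -412.0, 130.0]
orientation: [3.102, -0.035, 0.481]
ft_force: [-0.0, -0.7, -0.1]
width: 49.2
grasp_force: 30.0
rot(tool) [-0.002  0.006  0.   ] | shift after rot [ 3.4  0.5 56.1] | now [ 476.4 -412.   130. ] t 11.8
[-96. 155.]
[252. 158.]
[247. 216.]
[210. 106.]
[139. 106.]
[ 80. 157.]
```

View pics/w4b.png

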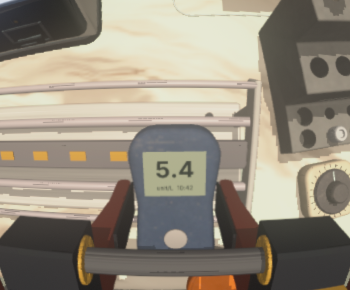

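The right cheek's middle shows at about (250,155) against a predicted (252,158), and the strip is at y≈156 as predicted. The meter is straight in the fingers, so I'll lower it.

```bash
python3 -m handwheel '[[3.4,0.5,10,0,0.006,0,0.6],[0,0,15,0,0,0,0.6],[0,0,15,0,0,0,0.6],[0,0,10,0,0,0,0.6],[0,0,4,0,0,0,0.6],[0,0,0,0,0,0,0.6],[0,0,0,0,0,0,0.6]]'; python3 -c "
from h import *
plan(slot(-117,5),YAW,.314)"
```

```text
t: 12.72
ee_pos: [496.7, -414.3, 80.6]
orientation: [3.099, -0.035, 0.493]
ft_force: [-0.6, 0.5, -0.4]
width: 49.3
grasp_force: 30.0
rot(tool) [ 0.    -0.001 -0.   ] | shift after rot [-0.6 -1.4  3.8] | now [ 496.7 -414.3   80.6] t 12.725
```

```bash
python3 -m handwheel '[[0,0,1.5,0,0,0,0.6],[0,0,1,0,0,0,0.6],[0,0,0,0,0,0,0.6],[0,0,0,0,0,0,0.6]]'; python3 -m handwheel '[[0,0,1,0,0,0,0.6],[0,0,0.5,0,0,0,0.6],[0,0,0,0,0,0,0.6],[0,0,0,0,0,0,0.6]]'
```

```text
t: 13.22
ee_pos: [497.3, -414.1, 77.9]
orientation: [3.099, -0.035, 0.492]
ft_force: [0.4, 0.2, -0.3]
width: 49.3
grasp_force: 30.0
t: 13.72
ee_pos: [497.6, -414.1, 77.3]
orientation: [3.099, -0.035, 0.492]
ft_force: [-4.8, 1.1, 8.9]
width: 49.5
grasp_force: 30.0
```

```bash
python3 -m handwheel '[[0,0,0,0,0,0,0.38],[0,0,0,0,0,0,0.28],[0,0,0,0,0,0,0.28],[0,0,0,0,0,0,0.28],[0,0,-10,0,0,0,0.28],[0,0,-20,0,0,0,0.28],[0,0,-30,0,0,0,0.28],[0,0,-30,0,0,0,0.28],[0,0,0,0,0,0,0.28]]'
cat >> h.py <<'E'
def lying(d,y):  # predicted outline check of meter top face, drawn
    f=cv2.resize(d['frame'],None,fx=2,fy=2)
    for yy in y:
        P=np.array([proj(d,slot(yy+b,18,a),True)*2 for a,b in ((45,25.5),(45,-25.5),(-45,-25.5),(-45,25.5))],np.int32)
        cv2.polylines(f,[P],True,(0,0,255),1)
    return f
E
python3 - <<'E'
from h import *
d=snap('wrist','w5'); f=lying(d,[-117]); cv2.imwrite('pics/w5b.png',f[140:640,180:860])
plan([454,251,150],0.02)
E
```

```text
t: 14.85
ee_pos: [470.3, -414.9, 165.6]
orientation: [3.094, -0.036, 0.497]
ft_force: [-0.4, 1.0, -0.8]
width: 63.1
grasp_force: 0.0
rot(tool) [ 0.009 -0.317 -0.043] | shift after rot [  -2.8 -665.4   14. ] | now [ 470.1 -414.2  164. ] t 14.9
```

View pics/w5b.png

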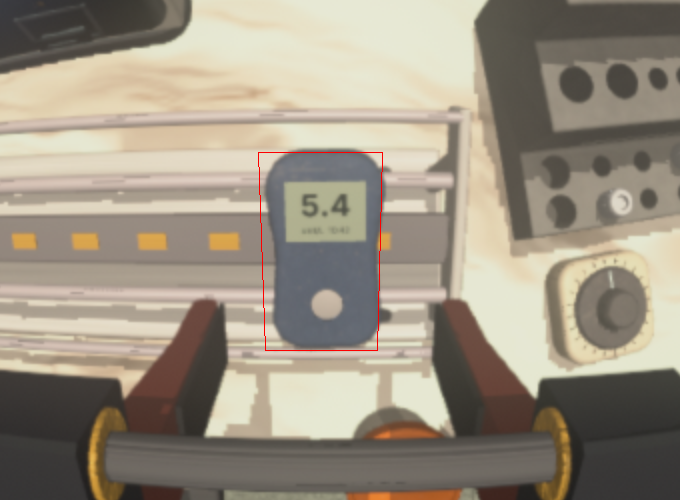

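Meter D lies square on the rails: it fills the predicted outline (260–383, 152–350) to about 2 mm. Next is B, which then leaves room around C.

```bash
python3 -c "
from h import *
plan([378,336,155],-0.15)"
```

```text
rot(tool) [-0.018 -0.317  0.126] | shift after rot [-203.2 -728.     9. ] | now [ 470.1 -414.2  164. ] t 14.9
```

```bash
python3 -m handwheel '[[0,0,0,-0.006,-0.106,0.042,0.2],[0,0,0,-0.006,-0.106,0.042,0.2],[0,0,0,-0.006,-0.106,0.042,0.2],[-11.3,-40.4,0.5,0,0,0,0.2],[-11.3,-40.4,0.5,0,0,0,0.2],[-11.3,-40.4,0.5,0,0,0,0.2],[-11.3,-40.4,0.5,0,0,0,0.2],[-11.3,-40.4,0.5,0,0,0,0.2],[-11.3,-40.4,0.5,0,0,0,0.2],[-11.3,-40.4,0.5,0,0,0,0.2]]' >/dev/null; python3 -m handwheel '[[-11.3,-40.4,0.5,0,0,0,0.2],[-11.3,-40.4,0.5,0,0,0,0.2],[-11.3,-40.4,0.5,0,0,0,0.2],[-11.3,-40.4,0.5,0,0,0,0.2],[-11.3,-40.4,0.5,0,0,0,0.2],[-11.3,-40.4,0.5,0,0,0,0.2],[-11.3,-40.4,0.5,0,0,0,0.2]]'>/dev/null; python3 -m handwheel '[[-11.3,-40.4,0.5,0,0,0,0.2],[-11.3,-40.4,0.5,0,0,0,0.2],[-11.3,-40.4,0.5,0,0,0,0.2],[-11.3,-40.4,0.5,0,0,0,0.2],[0,0,0,0,0,0,0.2],[0,0,0,0,0,0,0.2]]'
python3 - <<'E'
from h import *
d=snap('wrist','w6'); meters(d,True); plan([416,333,4],-.15)
E
```

```text
t: 17.77
ee_pos: [376.4, 335.2, 154.5]
orientation: [-3.132, 0.234, 0.008]
ft_force: [0.0, -0.5, -0.4]
width: 70.6
grasp_force: 0.0
meter 415.2 333.4 yaw -0.199 size 88 48
meter 461.3 433.9 yaw -0.034 size 88 49
meter 457.7 252.0 yaw 0.031 size 88 49
rot(tool) [-0.001  0.005  0.   ] | shift after rot [ 39.2  -4.  150.7] | now [376.6 334.9 154.7] t 17.825
```

```bash
python3 -c "
from h import *
plan([415.2,333.2,4],-.175)"; python3 -m handwheel '[[0,0,10,0,0,0.025,0.2],[19.3,-2.2,20,0,0,0,0.2],[19.3,-2.2,25,0,0,0,0.2],[0,0,25,0,0,0,0.2],[0,0,25,0,0,0,0.2],[0,0,20,0,0,0,0.2],[0,0,15,0,0,0,0.2],[0,0,10,0,0,0,0.2],[0,0,0,0,0,0,0.2]]'
```

```text
rot(tool) [-0.001  0.005  0.025] | shift after rot [ 38.3  -5.1 150.7] | now [376.6 334.9 154.7] t 17.825
t: 18.95
ee_pos: [415.1, 333.6, 4.6]
orientation: [-3.128, 0.274, 0.007]
ft_force: [0.3, -0.5, -0.5]
width: 70.5
grasp_force: 0.0
```

```bash
python3 -m handwheel '[[0,0,0,0,0,0,0.6],[0,0,0,0,0,0,0.6],[0,0,0,0,0,0,0.6],[0,0,0,0,0,0,0.6],[0,0,-15,0,0,0,0.6],[0,0,-30,0,0,0,0.6],[0,0,-40,0,0,0,0.6],[0,0,-40,0,0,0,0.6],[0,0,-35,0,0,0,0.6],[0,0,0,0,0,0,0.6]]'; python3 -c "
from h import *
plan(slot(-39,65),YAW,.314)"
```

```text
t: 20.2
ee_pos: [417.3, 334.6, 168.4]
orientation: [-3.123, 0.273, -0.001]
ft_force: [0.6, 0.3, -1.2]
width: 49.2
grasp_force: 29.9
rot(tool) [ 0.017  0.313 -0.152] | shift after rot [ 63.8 667.6  57. ] | now [417.3 334.6 168.4] t 20.2
```

```bash
python3 -m handwheel '[[0,0,0,0.006,0.104,-0.051,0.6],[0,0,0,0.006,0.104,-0.051,0.6],[0,0,0,0.005,0.104,-0.05,0.6],[3.75,39.3,0,0,0,0,0.6],[3.75,39.3,0,0,0,0,0.6],[3.75,39.3,0,0,0,0,0.6],[3.75,39.3,0,0,0,0,0.6],[3.75,39.3,0,0,0,0,0.6],[3.75,39.3,0,0,0,0,0.6],[3.75,39.3,0,0,0,0,0.6]]'>/dev/null; python3 -m handwheel '[[3.75,39.3,0,0,0,0,0.6],[3.75,39.3,0,0,0,0,0.6],[3.75,39.3,0,0,0,0,0.6],[3.75,39.3,0,0,0,0,0.6],[3.75,39.3,0,0,0,0,0.6],[3.75,39.3,0,0,0,0,0.6],[3.75,39.3,0,0,0,0,0.6],[3.75,39.3,0,0,0,0,0.6],[3.75,39.3,0,0,0,0,0.6],[3.75,39.3,0,0,0,0,0.6]]'; python3 -m handwheel '[[0,0,20,0,0,0,0.6],[0,0,20,0,0,0,0.6],[0,0,15,0,0,0,0.6],[0,0,0,0,0,0,0.6],[0,0,0,0,0,0,0.6]]'
python3 - <<'E'
from h import *
plan(slot(-39,6),YAW,.314)
E
```

```text
t: 22.7
ee_pos: [484.2, -343.8, 181.8]
orientation: [-3.101, 0.007, -0.438]
ft_force: [0.8, 0.3, -0.2]
width: 49.6
grasp_force: 29.9
t: 23.32
ee_pos: [500.6, -342.4, 130.6]
orientation: [-3.102, 0.006, -0.442]
ft_force: [-0.1, 0.6, 0.1]
width: 49.6
grasp_force: 29.9
rot(tool) [-0.014  0.031  0.017] | shift after rot [-18.3  -7.4  49.7] | now [ 500.6 -342.4  130.6] t 23.325
```

```bash
python3 -m handwheel '[[-9.2,-3.7,0,-0.014,0.031,0.017,0.6],[-9.2,-3.7,0,0,0,0,0.6],[0,0,0,0,0,0,0.6],[0,0,15,0,0,0,0.6],[0,0,15,0,0,0,0.6],[0,0,12,0,0,0,0.6],[0,0,3,0,0,0,0.6],[0,0,0,0,0,0,0.6],[0,0,0,0,0,0,0.6]]'
python3 - <<'E'
from h import *
plan(slot(-39,5),YAW,.314)
E
```

```text
t: 24.45
ee_pos: [497.0, -335.5, 82.5]
orientation: [3.099, -0.036, 0.491]
ft_force: [-0.4, 0.0, -0.2]
width: 49.4
grasp_force: 29.9
rot(tool) [ 0.    -0.    -0.001] | shift after rot [ 0.2 -0.6  6.1] | now [ 497.  -335.5   82.5] t 24.45
```

```bash
python3 -m handwheel '[[0,-0.6,2.5,0,0,0,0.6],[0,0,2,0,0,0,0.6],[0,0,0,0,0,0,0.6],[0,0,0,0,0,0,0.6]]'; python3 -m handwheel '[[0,0,1,0,0,0,0.6],[0,0,1,0,0,0,0.6],[0,0,0,0,0,0,0.6],[0,0,0,0,0,0,0.6]]'
```

```text
t: 24.95
ee_pos: [498.2, -334.8, 78.0]
orientation: [3.1, -0.036, 0.49]
ft_force: [-0.3, 0.2, -0.9]
width: 49.4
grasp_force: 29.9
t: 25.45
ee_pos: [498.7, -334.9, 76.8]
orientation: [3.1, -0.036, 0.491]
ft_force: [-5.0, 1.6, 9.3]
width: 49.4
grasp_force: 29.9
```

```bash
python3 -m handwheel '[[0,0,0,0,0,0,0.38],[0,0,0,0,0,0,0.3],[0,0,0,0,0,0,0.3],[0,0,0,0,0,0,0.3],[0,0,-10,0,0,0,0.3],[0,0,-20,0,0,0,0.3],[0,0,-30,0,0,0,0.3],[0,0,-30,0,0,0,0.3],[0,0,0,0,0,0,0.3]]'
python3 - <<'E'
from h import *
d=snap('wrist','w7'); f=lying(d,[-117,-39]); cv2.imwrite('pics/w7b.png',f[140:640,180:860])
plan([422,252,155],0.02)
E
```

```text
t: 26.58
ee_pos: [471.6, -335.3, 164.3]
orientation: [3.096, -0.036, 0.495]
ft_force: [-0.1, -0.2, -0.5]
width: 61.4
grasp_force: 0.0
rot(tool) [ 0.008 -0.315 -0.043] | shift after rot [ -37.6 -587.6    7.9] | now [ 471.3 -334.7  162.9] t 26.625
```

View pics/w7b.png

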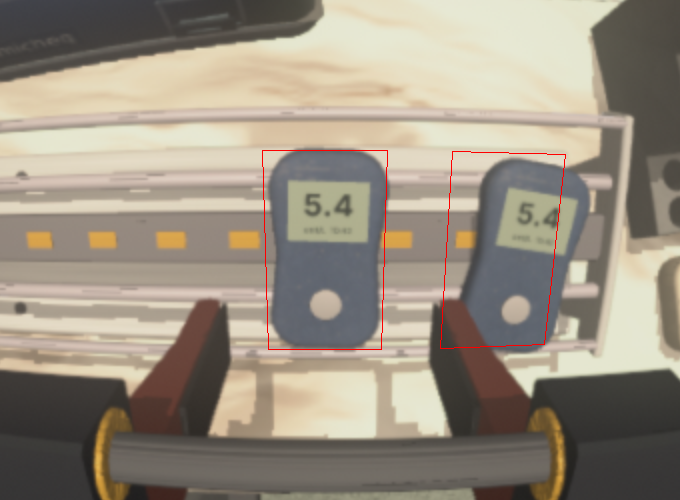

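Meter B is square in its slot, filling its outline (263–388, 150–349). Meter D has been knocked about 10 mm right and turned: its axis now runs from (540,160) to (508,350). I'll measure it on the tilted plane and re-lay it.

```bash
cat >> h.py <<'E'
def onplane(d,u,v,h=16,fish=True):
    o,r=ray(d,u,v,fish); P0=rest(0,0,72)+N*h; X=o+r*((P0-o)@N)/(r@N)
    return Rt(YAW,.314).inv().apply(X-P0)*[1,-1,-1]  # slope x (uphill), y left
E
python3 - <<'E'
from h import *
d=load('w7'); q=lambda x,y,h=16: onplane(d,90+x/2,70+y/2,h)
T,Bm=q(540,159),q(508,350,14); print((T+Bm)/2,np.linalg.norm(T-Bm),np.arctan2((T-Bm)[1],(T-Bm)[0]))
T,Bm=q(327,149),q(327,348,14); print((T+Bm)/2,np.linalg.norm(T-Bm),np.arctan2((T-Bm)[1],(T-Bm)[0]))
print(q(516,310,18))
E
```

```text
[-3.36039422e+00 -1.28535914e+02  1.22927369e-15] 91.68214959419254 -0.05878820895619778
[-4.49755878e-01 -3.98738442e+01 -2.13906517e-14] 91.28192962440555 -0.0011596029439497307
[-2.65674099e+01 -1.25883594e+02 -3.58183802e-14]
```

```bash
python3 -c "
from h import *
plan(slot(-127,40,-3),YAW,.314)"
```

```text
rot(tool) [ 0.002 -0.001 -0.001] | shift after rot [-3.2 87.6 55.5] | now [ 471.3 -334.7  162.9] t 26.625
```

```bash
python3 -m handwheel '[[-1.6,29.2,0,0,0,0,0.32],[-1.6,29.2,0,0,0,0,0.32],[0,29.2,0,0,0,0,0.32],[0,0,20,0,0,0.07,0.32],[0,0,15,0,0,0,0.32],[0,0,0,0,0,0,0.32],[0,0,0,0,0,0,0.32]]'
python3 - <<'E'
from h import *
plan(slot(-127,6,-3),YAW,.314)
d=snap('wrist','w8'); f=lying(d,[-117]); cv2.imwrite('pics/w8b.png',f[140:640,180:860])
E
```

```text
t: 27.5
ee_pos: [476.9, -421.5, 127.2]
orientation: [-3.092, 0.143, -0.489]
ft_force: [0.0, -0.6, -0.4]
width: 59.6
grasp_force: 0.0
rot(tool) [-0.001  0.001 -0.07 ] | shift after rot [ 0.7  1.  53.3] | now [ 476.9 -421.5  127.2] t 27.5
```

View pics/w8b.png

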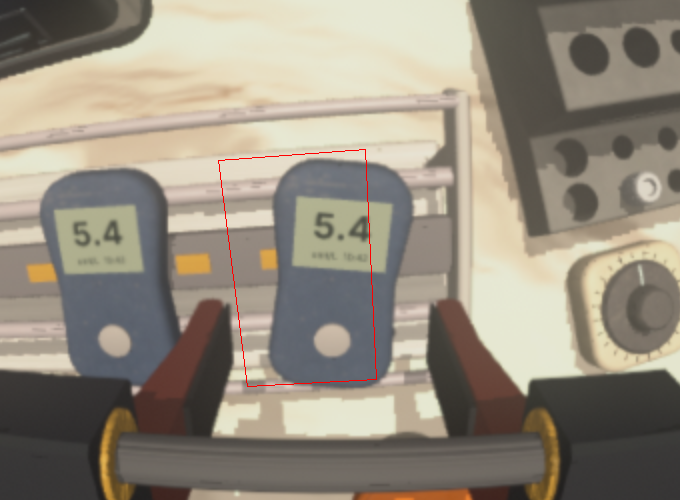

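The view shows D's axis from (343,160) to (330,386) between the fingers (x≈225 and 432), so it still needs about 0.06 rad more turn.

Run:
```python
from h import *
d=load('w8'); q=lambda x,y,h=16: onplane(d,90+x/2,70+y/2,h)
T,Bm=q(343,159),q(330,386,14); print((T+Bm)/2,np.linalg.norm(T-Bm),np.arctan2((T-Bm)[1],(T-Bm)[0]))
plan(slot(-128.5,6,-2),YAW,.314)
```

```text
[-3.53910827e+00 -1.29222407e+02  1.26913488e-14] 91.30044379603643 -0.11822798830156166
rot(tool) [-0.    0.   -0.07] | shift after rot [ 1.4  2.2 53.6] | now [ 477.  -421.7  127.6] t 27.55
```

```bash
python3 -m handwheel '[[0,1.5,10,0,0,0.05,0.32],[0,0,15,0,0,0,0.32],[0,0,15,0,0,0,0.32],[0,0,10,0,0,0,0.32],[0,0,4,0,0,0,0.32],[0,0,0,0,0,0,0.32],[0,0,0,0,0,0,0.32]]'
python3 -m handwheel '[[0,0,0,0,0,0,0.45],[0,0,0,0,0,0,0.6],[0,0,0,0,0,0,0.6],[0,0,0,0,0,0,0.6]]';python3 -m handwheel '[[0,0,-6,0,0,0,0.6],[0,0,-10,0,0,0,0.6],[0,0,0,0,0,0,0.6]]'
python3 - <<'E'
from h import *
plan(slot(-117,20,0),YAW,.314)
E
```

```text
t: 28.42
ee_pos: [493.4, -424.0, 76.3]
orientation: [-3.08, 0.221, -0.488]
ft_force: [-0.5, 0.6, 0.1]
width: 59.7
grasp_force: 0.0
t: 28.92
ee_pos: [493.4, -424.0, 76.3]
orientation: [-3.08, 0.221, -0.488]
ft_force: [-0.9, 1.2, 4.0]
width: 49.8
grasp_force: 29.9
t: 29.3
ee_pos: [488.4, -424.1, 92.1]
orientation: [-3.08, 0.221, -0.489]
ft_force: [-0.0, 1.0, -0.7]
width: 49.0
grasp_force: 30.0
rot(tool) [ 0.001 -0.001 -0.121] | shift after rot [  3.5 -11.4   2.3] | now [ 488.4 -424.1   92.1] t 29.3
```

```bash
python3 -m handwheel '[[0,0,0,0,0,-0.121,0.6],[3.5,-11,0,0,0,0,0.6],[0,0,0,0,0,0,0.6],[0,0,10,0,0,0,0.6],[0,0,3,0,0,0,0.6],[0,0,0,0,0,0,0.6],[0,0,0,0,0,0,0.6]]'; python3 -m handwheel '[[0,0,1.5,0,0,0,0.6],[0,0,1.5,0,0,0,0.6],[0,0,0,0,0,0,0.6],[0,0,0,0,0,0,0.6]]'
python3 - <<'E'
from h import *
plan(slot(-117,6,0),YAW,.314)
E
```

```text
t: 30.18
ee_pos: [495.9, -413.0, 79.8]
orientation: [3.1, -0.035, 0.49]
ft_force: [0.3, 0.0, -0.6]
width: 49.2
grasp_force: 30.0
t: 30.68
ee_pos: [496.9, -413.0, 77.4]
orientation: [3.099, -0.035, 0.49]
ft_force: [-3.7, 0.4, 5.1]
width: 49.2
grasp_force: 30.0
rot(tool) [0. 0. 0.] | shift after rot [ 0.2 -0.1 -0.3] | now [ 496.9 -413.    77.4] t 30.675
```

```bash
cat >> h.py <<'E'
def onrest(d,fish=True,h=14,y=None):
    b,g,r=[d['frame'][...,i].astype(int) for i in range(3)]
    m=((b-r>-3)&(b<150)).astype(np.uint8); m=cv2.morphologyEx(m,cv2.MORPH_OPEN,np.ones((3,3)))
    for c in cv2.findContours(m,cv2.RETR_EXTERNAL,cv2.CHAIN_APPROX_NONE)[0]:
        if cv2.contourArea(c)<300: continue
        P=np.array([onplane(d,u,v,h,fish)[:2] for u,v in c[:,0]],np.float32)
        (cx,cy),(w,hh),a=cv2.minAreaRect(P)
        if not(75<max(w,hh)<115 and 38<min(w,hh)<70): continue
        a=np.radians(a if w>hh else a+90); a=(a+np.pi/2)%np.pi-np.pi/2
        print('on rest: x',round(cx,1),'y',round(cy,1),'yaw',round(a,3),'size',round(max(w,hh)),round(min(w,hh)))
E
python3 -m handwheel '[[0,0,0,0,0,0,0.38],[0,0,0,0,0,0,0.3],[0,0,0,0,0,0,0.3],[0,0,0,0,0,0,0.3],[0,0,-10,0,0,0,0.3],[0,0,-20,0,0,0,0.3],[0,0,-30,0,0,0,0.3],[0,0,-30,0,0,0,0.3],[0,-20,0,0,0,0,0.3],[0,0,0,0,0,0,0.3]]'
python3 - <<'E'
from h import *
print('w7');onrest(load('w7')); print('w8');onrest(load('w8'))
d=snap('wrist','w9'); print('now');onrest(d)
t=snap('top','t9'); plan([422,252,155],0.02)
E
```

```text
t: 31.92
ee_pos: [469.0, -390.2, 162.5]
orientation: [3.101, -0.033, 0.489]
ft_force: [-0.4, 0.1, 0.2]
width: 62.1
grasp_force: 0.0
w7
on rest: x -146.2 y -225.4 yaw 1.567 size 104 45
on rest: x -4.0 y -127.7 yaw -0.154 size 89 51
on rest: x 0.2 y -40.0 yaw -0.015 size 89 49
w8
on rest: x 0.0 y -41.0 yaw -0.017 size 90 51
on rest: x -4.0 y -129.8 yaw -0.127 size 90 49
now
on rest: x -146.3 y -279.4 yaw -1.568 size 103 46
on rest: x -1.1 y -117.8 yaw -0.001 size 89 49
on rest: x 0.5 y -39.9 yaw -0.035 size 89 50
rot(tool) [ 0.005 -0.313 -0.041] | shift after rot [ -34.5 -644.1    6.9] | now [ 469.4 -391.3  161.9] t 32.025
```

Both meters now lie right. On to C.

```bash
python3 -m handwheel '[[0,0,0,0.002,-0.105,-0.014,0.2],[0,0,0,0.002,-0.104,-0.014,0.2],[0,0,0,0.001,-0.104,-0.013,0.2],[-2.2,-40.3,0.4,0,0,0,0.2],[-2.2,-40.3,0.4,0,0,0,0.2],[-2.2,-40.3,0.4,0,0,0,0.2],[-2.2,-40.3,0.4,0,0,0,0.2],[-2.2,-40.3,0.4,0,0,0,0.2],[-2.2,-40.3,0.4,0,0,0,0.2],[-2.2,-40.3,0.4,0,0,0,0.2]]'>/dev/null; python3 -m handwheel '[[-2.2,-40.3,0.4,0,0,0,0.2],[-2.2,-40.3,0.4,0,0,0,0.2],[-2.2,-40.3,0.4,0,0,0,0.2],[-2.2,-40.3,0.4,0,0,0,0.2],[-2.2,-40.3,0.4,0,0,0,0.2],[-2.2,-40.3,0.4,0,0,0,0.2],[-2.2,-40.3,0.4,0,0,0,0.2],[-2.2,-40.3,0.4,0,0,0,0.2],[-2.2,-40.3,0.4,0,0,0,0.2],[0,0,0,0,0,0,0.2]]'
python3 - <<'E'
from h import *
d=snap('wrist','w10'); meters(d,True); plan([457.7,251.5,4],.02)
E
```

```text
t: 34.52
ee_pos: [422.0, 253.9, 154.5]
orientation: [3.14, 0.035, -0.0]
ft_force: [0.0, -0.2, -0.4]
width: 70.2
grasp_force: 0.0
meter 427.1 583.9 yaw -0.238 size 100 54
meter 461.4 433.8 yaw -0.013 size 88 49
meter 457.7 252.3 yaw 0.024 size 87 49
rot(tool) [0.002 0.001 0.001] | shift after rot [ 35.9   1.7 150.4] | now [421.8 252.5 154.4] t 34.575
```

```bash
python3 -m handwheel '[[18,0.5,20,0,0,0,0.2],[18,0.5,25,0,0,0,0.2],[0,0,25,0,0,0,0.2],[0,0,25,0,0,0,0.2],[0,0,25,0,0,0,0.2],[0,0,20,0,0,0,0.2],[0,0,10,0,0,0,0.2],[0,0,0,0,0,0,0.2],[0,0,0,0,0,0,0.2]]'; python3 -m handwheel '[[0,0,0,0,0,0,0.6],[0,0,0,0,0,0,0.6],[0,0,0,0,0,0,0.6],[0,0,0,0,0,0,0.6],[0,0,-15,0,0,0,0.6],[0,0,-30,0,0,0,0.6],[0,0,-40,0,0,0,0.6],[0,0,-40,0,0,0,0.6],[0,0,-35,0,0,0,0.6],[0,0,0,0,0,0,0.6]]'; python3 -c "
from h import *
plan(slot(39,65),YAW,.314)"
```

```text
t: 35.7
ee_pos: [458.8, 251.2, 5.9]
orientation: [3.14, 0.029, 0.002]
ft_force: [-0.8, -0.1, -0.4]
width: 70.5
grasp_force: 0.0
t: 36.95
ee_pos: [459.8, 252.2, 168.5]
orientation: [-3.14, -0.03, -0.009]
ft_force: [0.0, 0.6, -1.8]
width: 48.9
grasp_force: 30.0
rot(tool) [-0.008  0.308  0.041] | shift after rot [ 21.6 508.2  43.5] | now [459.8 252.2 168.5] t 36.95
```

```bash
python3 -m handwheel '[[0,0,0,-0.003,0.103,0.014,0.6],[0,0,0,-0.003,0.103,0.014,0.6],[0,0,0,-0.002,0.102,0.013,0.6],[1.65,39.1,0,0,0,0,0.6],[1.65,39.1,0,0,0,0,0.6],[1.65,39.1,0,0,0,0,0.6],[1.65,39.1,0,0,0,0,0.6],[1.65,39.1,0,0,0,0,0.6],[1.65,39.1,0,0,0,0,0.6],[1.65,39.1,0,0,0,0,0.6]]'>/dev/null; python3 -m handwheel '[[1.65,39.1,0,0,0,0,0.6],[1.65,39.1,0,0,0,0,0.6],[1.65,39.1,0,0,0,0,0.6],[1.65,39.1,0,0,0,0,0.6],[1.65,39.1,0,0,0,0,0.6],[1.65,39.1,0,0,0,0,0.6],[0,0,20,0,0,0,0.6],[0,0,23,0,0,0,0.6],[0,0,0,0,0,0,0.6],[0,0,0,0,0,0,0.6]]'
python3 - <<'E'
from h import *
plan(slot(39,6),YAW,.314)
onrest(snap('wrist','w11'))
E
```

```text
t: 39.45
ee_pos: [479.8, -257.3, 132.3]
orientation: [3.098, -0.034, 0.481]
ft_force: [-0.1, 0.8, -0.3]
width: 49.2
grasp_force: 30.0
rot(tool) [0.002 0.006 0.001] | shift after rot [ 2.8 -0.8 58.3] | now [ 479.8 -257.3  132.3] t 39.45
on rest: x -24.7 y 37.5 yaw -0.001 size 109 68
on rest: x -0.8 y -114.1 yaw -0.031 size 90 54
on rest: x -0.0 y -38.4 yaw -0.026 size 90 51
```

```bash
python3 -m handwheel '[[2.8,-0.8,12,0.002,0.006,0,0.6],[0,0,15,0,0,0,0.6],[0,0,15,0,0,0,0.6],[0,0,10,0,0,0,0.6],[0,0,3,0,0,0,0.6],[0,0,0,0,0,0,0.6],[0,0,0,0,0,0,0.6]]'; python3 -m handwheel '[[0,0,1.5,0,0,0,0.6],[0,0,1.5,0,0,0,0.6],[0,0,0,0,0,0,0.6],[0,0,0,0,0,0,0.6]]';python3 -c "
from h import *
plan(slot(39,5),YAW,.314)"
```

```text
t: 40.38
ee_pos: [500.0, -257.5, 81.3]
orientation: [3.098, -0.034, 0.492]
ft_force: [0.1, 0.1, -0.1]
width: 49.3
grasp_force: 30.0
t: 40.88
ee_pos: [500.8, -257.3, 78.1]
orientation: [3.098, -0.034, 0.492]
ft_force: [-0.1, 0.2, -0.8]
width: 49.5
grasp_force: 30.0
rot(tool) [ 0.001 -0.001  0.001] | shift after rot [-0.4 -0.4  1.3] | now [ 500.8 -257.3   78.1] t 40.875
```

```bash
python3 -m handwheel '[[0,0,1,0,0,0,0.6],[0,0,0.7,0,0,0,0.6],[0,0,0,0,0,0,0.6],[0,0,0,0,0,0,0.6]]'
```

```text
t: 41.38
ee_pos: [501.2, -257.4, 77.2]
orientation: [3.098, -0.034, 0.492]
ft_force: [-6.1, 0.9, 10.7]
width: 49.4
grasp_force: 30.0
```

```bash
python3 -m handwheel '[[0,0,0,0,0,0,0.38],[0,0,0,0,0,0,0.3],[0,0,0,0,0,0,0.3],[0,0,0,0,0,0,0.3],[0,0,-10,0,0,0,0.3],[0,0,-20,0,0,0,0.3],[0,0,-30,0,0,0,0.3],[0,0,-30,0,0,0,0.3],[0,0,0,0,0,0,0.3],[0,0,0,0,0,0,0.3]]'
python3 - <<'E'
from h import *
onrest(snap('wrist','w12')); plan([426,433.8,155],-0.02)
E
```

```text
t: 42.62
ee_pos: [473.4, -256.6, 162.0]
orientation: [3.098, -0.034, 0.492]
ft_force: [0.1, 0.1, -0.4]
width: 61.4
grasp_force: 0.0
on rest: x -143.5 y -146.3 yaw -1.569 size 101 48
on rest: x -0.9 y -114.5 yaw -0.023 size 90 54
on rest: x 0.3 y -38.3 yaw -0.037 size 89 51
on rest: x -0.2 y 37.7 yaw 0.018 size 90 49
rot(tool) [ 0.001 -0.314 -0.002] | shift after rot [ -61.  -689.1    6.5] | now [ 473.2 -256.4  161.5] t 42.675
```

```bash
python3 -m handwheel '[[0,0,0,0,-0.105,0,0.2],[0,0,0,0,-0.105,0,0.2],[0,0,0,0,-0.104,0,0.2],[-3.6,-40.5,0.4,0,0,0,0.2],[-3.6,-40.5,0.4,0,0,0,0.2],[-3.6,-40.5,0.4,0,0,0,0.2],[-3.6,-40.5,0.4,0,0,0,0.2],[-3.6,-40.5,0.4,0,0,0,0.2],[-3.6,-40.5,0.4,0,0,0,0.2],[-3.6,-40.5,0.4,0,0,0,0.2]]'>/dev/null; python3 -m handwheel '[[-3.6,-40.5,0.4,0,0,0,0.2],[-3.6,-40.5,0.4,0,0,0,0.2],[-3.6,-40.5,0.4,0,0,0,0.2],[-3.6,-40.5,0.4,0,0,0,0.2],[-3.6,-40.5,0.4,0,0,0,0.2],[-3.6,-40.5,0.4,0,0,0,0.2],[-3.6,-40.5,0.4,0,0,0,0.2],[-3.6,-40.5,0.4,0,0,0,0.2],[-3.6,-40.5,0.4,0,0,0,0.2],[-3.6,-40.5,0.4,0,0,0,0.2]]' >/dev/null; python3 -m handwheel '[[0,0,0,0,0,0,0.2],[0,0,0,0,0,0,0.2]]'
python3 - <<'E'
from h import *
d=snap('wrist','w13'); meters(d,True); plan([460.5,433.5,4],-.02)
E
```

```text
t: 45.42
ee_pos: [426.7, 432.2, 153.1]
orientation: [3.138, -0.034, -0.002]
ft_force: [-0.1, -0.7, -0.7]
width: 70.4
grasp_force: 0.0
meter 460.8 433.5 yaw -0.024 size 88 48
rot(tool) [ 0.003  0.001 -0.002] | shift after rot [ 33.5  -2.3 149.4] | now [426.9 431.8 153.4] t 45.475
```

```bash
python3 -m handwheel '[[17,-1,20,0,0,0,0.2],[17,-1,25,0,0,0,0.2],[0,0,25,0,0,0,0.2],[0,0,25,0,0,0,0.2],[0,0,25,0,0,0,0.2],[0,0,20,0,0,0,0.2],[0,0,9,0,0,0,0.2],[0,0,0,0,0,0,0.2],[0,0,0,0,0,0,0.2]]'; python3 -m handwheel '[[0,0,0,0,0,0,0.6],[0,0,0,0,0,0,0.6],[0,0,0,0,0,0,0.6],[0,0,0,0,0,0,0.6],[0,0,-15,0,0,0,0.6],[0,0,-30,0,0,0,0.6],[0,0,-40,0,0,0,0.6],[0,0,-40,0,0,0,0.6],[0,0,-35,0,0,0,0.6],[0,0,0,0,0,0,0.6]]'; python3 -c "
from h import *
plan(slot(117,65),YAW,.314)"
```

```text
t: 46.6
ee_pos: [462.1, 434.5, 6.3]
orientation: [3.141, -0.035, 0.003]
ft_force: [0.3, 0.3, -0.3]
width: 70.2
grasp_force: 0.0
t: 47.85
ee_pos: [463.0, 435.6, 169.2]
orientation: [-3.138, 0.035, -0.009]
ft_force: [0.4, 0.9, -1.4]
width: 49.3
grasp_force: 30.0
rot(tool) [-0.003  0.309 -0.   ] | shift after rot [ 22.3 613.5  44.4] | now [463.  435.6 169.2] t 47.85
```

```bash
python3 -m handwheel '[[0,0,0,-0.001,0.103,0,0.6],[0,0,0,-0.001,0.103,0,0.6],[0,0,0,-0.001,0.103,0,0.6],[1.4,38.3,0,0,0,0,0.6],[1.4,38.3,0,0,0,0,0.6],[1.4,38.3,0,0,0,0,0.6],[1.4,38.3,0,0,0,0,0.6],[1.4,38.3,0,0,0,0,0.6],[1.4,38.3,0,0,0,0,0.6],[1.4,38.3,0,0,0,0,0.6]]'>/dev/null; python3 -m handwheel '[[1.4,38.3,0,0,0,0,0.6],[1.4,38.3,0,0,0,0,0.6],[1.4,38.3,0,0,0,0,0.6],[1.4,38.3,0,0,0,0,0.6],[1.4,38.3,0,0,0,0,0.6],[1.4,38.3,0,0,0,0,0.6],[1.4,38.3,0,0,0,0,0.6],[1.4,38.3,0,0,0,0,0.6],[1.4,38.3,0,0,0,0,0.6],[0,0,0,0,0,0,0.6]]'; python3 -m handwheel '[[0,0,20,0,0,0,0.6],[0,0,23,0,0,0,0.6],[0,0,0,0,0,0,0.6],[0,0,0,0,0,0,0.6]]'
python3 - <<'E'
from h import *
plan(slot(117,6),YAW,.314)
onrest(snap('wrist','w14'))
E
```

```text
t: 50.35
ee_pos: [504.6, -190.7, 170.1]
orientation: [-3.099, -0.009, -0.421]
ft_force: [0.1, 0.8, -1.0]
width: 49.5
grasp_force: 30.0
t: 50.85
ee_pos: [516.4, -187.4, 129.7]
orientation: [-3.098, -0.015, -0.422]
ft_force: [0.5, 0.4, -0.5]
width: 48.9
grasp_force: 30.0
rot(tool) [-0.022  0.044  0.029] | shift after rot [-29.6  -8.1  45. ] | now [ 516.4 -187.4  129.7] t 50.85
on rest: x 9.8 y -110.5 yaw 0.064 size 76 56
on rest: x 12.1 y 108.4 yaw 0.028 size 105 64
```

```bash
python3 -m handwheel '[[0,0,-5,-0.022,0.044,0.029,0.6],[-15,-4,0,0,0,0,0.6],[-14.6,-4,0,0,0,0,0.6],[0,0,0,0,0,0,0.6],[0,0,0,0,0,0,0.6]]'
python3 - <<'E'
from h import *
plan(slot(117,6),YAW,.314)
onrest(snap('wrist','w15'))
E
```

```text
t: 51.52
ee_pos: [487.8, -179.8, 125.5]
orientation: [3.099, -0.036, 0.493]
ft_force: [-0.1, -0.3, -1.3]
width: 49.3
grasp_force: 30.0
rot(tool) [ 0.    -0.001 -0.001] | shift after rot [-1.  -1.1 50. ] | now [ 487.8 -179.8  125.5] t 51.525
on rest: x -16.0 y 114.9 yaw -0.0 size 105 66
on rest: x -0.9 y -110.1 yaw 0.043 size 90 59
```

```bash
python3 -m handwheel '[[-1,-1.1,10,0,0,0,0.6],[0,0,15,0,0,0,0.6],[0,0,12,0,0,0,0.6],[0,0,9,0,0,0,0.6],[0,0,2,0,0,0,0.6],[0,0,0,0,0,0,0.6],[0,0,0,0,0,0,0.6]]'; python3 -m handwheel '[[0,0,1.5,0,0,0,0.6],[0,0,1,0,0,0,0.6],[0,0,0,0,0,0,0.6],[0,0,0,0,0,0,0.6]]';python3 -c "
from h import *
plan(slot(117,5),YAW,.314)"
```

```text
t: 52.45
ee_pos: [501.5, -178.8, 79.7]
orientation: [3.099, -0.036, 0.493]
ft_force: [-0.1, 1.0, -0.3]
width: 49.4
grasp_force: 30.0
t: 52.95
ee_pos: [502.3, -178.8, 77.2]
orientation: [3.099, -0.036, 0.493]
ft_force: [-0.6, -0.8, 3.4]
width: 49.2
grasp_force: 30.0
rot(tool) [ 0.    -0.001 -0.001] | shift after rot [0.2 0.2 0.5] | now [ 502.3 -178.8   77.2] t 52.95
```

```bash
python3 -m handwheel '[[0,0,0.5,0,0,0,0.6],[0,0,0,0,0,0,0.6],[0,0,0,0,0,0,0.38],[0,0,0,0,0,0,0.3],[0,0,0,0,0,0,0.3],[0,0,0,0,0,0,0.3],[0,0,-10,0,0,0,0.3],[0,0,-20,0,0,0,0.3],[0,0,-30,0,0,0,0.3],[0,0,-30,0,0,0,0.3]]'
python3 -m handwheel '[[0,0,0,0,0,0,0.3],[0,25,0,0,0,0,0.3],[0,25,-20,0,0,0,0.3],[0,0,0,0,0,0,0.3],[0,0,0,0,0,0,0.3]]'
python3 - <<'E'
from h import *
d=snap('wrist','w16'); onrest(d); f=lying(d,[-117,-39,39,117]); cv2.imwrite('pics/w16b.png',cv2.resize(f[100:640],(800,422)))
k=rest(-43,238,150); plan(k,YAW)
E
```

```text
t: 54.2
ee_pos: [473.8, -178.1, 163.3]
orientation: [3.099, -0.036, 0.492]
ft_force: [0.1, 0.1, -0.4]
width: 61.3
grasp_force: 0.0
t: 54.82
ee_pos: [466.6, -227.3, 180.1]
orientation: [3.1, -0.037, 0.49]
ft_force: [0.4, 0.1, -0.2]
width: 61.4
grasp_force: 0.0
on rest: x -166.5 y -130.8 yaw -1.569 size 111 45
on rest: x -0.9 y -114.7 yaw -0.039 size 89 54
on rest: x 0.1 y -38.1 yaw -0.033 size 89 51
on rest: x -0.4 y 37.8 yaw 0.003 size 89 49
on rest: x -0.1 y 116.2 yaw -0.021 size 89 49
rot(tool) [-0.001 -0.313 -0.001] | shift after rot [  -6.5 -169.8   30.1] | now [ 466.5 -227.   180.1] t 54.875
```

View pics/w16b.png

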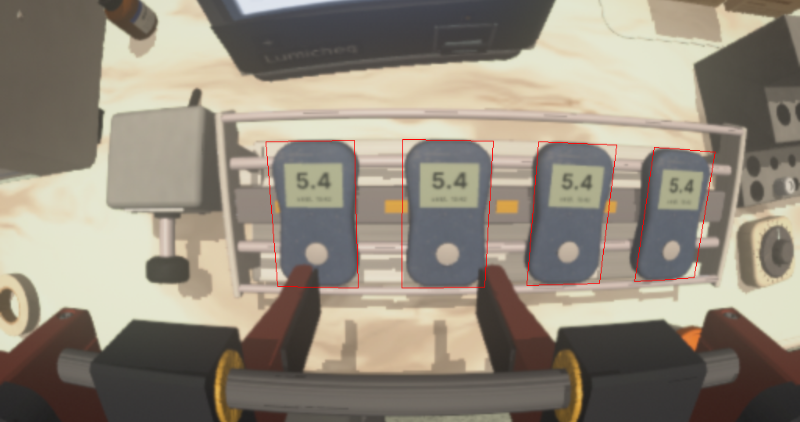

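All four meters fill their predicted outlines, at (268–357), (402–493), (528–616) and (635–714) across, and the knob is out at (168,270). I'll move to the knob and push it home.

```bash
python3 -m handwheel '[[0,0,0,0,-0.105,0,0.32],[0,0,0,0,-0.104,0,0.32],[0,0,0,0,-0.104,0,0.32],[-1.3,-34,0,0,0,0,0.32],[-1.3,-34,0,0,0,0,0.32],[-1.3,-34,0,0,0,0,0.32],[-1.3,-34,10,0,0,0,0.32],[-1.3,-34,20,0,0,0,0.32],[0,0,0,0,0,0,0.32],[0,0,0,0,0,0,0.32]]'
python3 - <<'E'
from h import *
plan([464.7,-57.8,29],YAW)
E
```

```text
t: 56.12
ee_pos: [464.6, -57.7, 151.0]
orientation: [3.141, -0.035, 0.003]
ft_force: [0.2, 0.4, 0.2]
width: 59.9
grasp_force: 0.0
rot(tool) [ 0.    -0.002  0.   ] | shift after rot [1.00e-01 1.00e-01 1.22e+02] | now [464.6 -57.7 151. ] t 56.125
```

```bash
python3 -m handwheel '[[0,0,25,0,0,0,0.32],[0,0,25,0,0,0,0.32],[0,0,25,0,0,0,0.32],[0,0,25,0,0,0,0.32],[0,0,22,0,0,0,0.32],[0,0,0,0,0,0,0.7],[0,0,0,0,0,0,0.7],[0,0,0,0,0,0,0.7],[0,0,0,0,0,0,0.7]]'; python3 -m handwheel '[[4,0,0,0,0,0,0.7],[4,0,0,0,0,0,0.7],[4,0,0,0,0,0,0.7],[4,0,0,0,0,0,0.7],[0,0,0,0,0,0,0.7],[0,0,0,0,0,0,0.7]]'; python3 -m handwheel '[[2,0,0,0,0,0,0.7],[2,0,0,0,0,0,0.7],[1,0,0,0,0,0,0.7],[0,0,0,0,0,0,0.7],[0,0,0,0,0,0,0.7]]'
```

```text
t: 57.25
ee_pos: [465.7, -58.1, 30.0]
orientation: [3.141, -0.037, 0.006]
ft_force: [-0.2, -0.2, 4.0]
width: 32.9
grasp_force: 30.0
t: 58.0
ee_pos: [481.4, -58.4, 30.0]
orientation: [3.141, -0.036, 0.005]
ft_force: [-1.3, -2.2, 6.5]
width: 32.6
grasp_force: 30.0
t: 58.62
ee_pos: [483.7, -58.4, 29.8]
orientation: [-3.141, 0.036, 0.003]
ft_force: [-8.8, -1.8, 13.6]
width: 32.6
grasp_force: 30.0
```

```bash
python3 -m handwheel '[[2,0,0,0,0,0,0.7],[0,0,0,0,0,0,0.7]]'; python3 -m handwheel '[[0,0,0,0,0,0,0.32],[0,0,0,0,0,0,0.32],[0,0,0,0,0,0,0.32],[0,0,-30,0,0,0,0.32],[0,0,-30,0,0,0,0.32],[0,0,-40,0,0,0,0.32],[-20,20,-40,0,0,0,0.32],[-20,20,0,0,0,0,0.32],[0,0,0,0,0,0,0.32],[0,0,0,0,0,0,0.32]]'
python3 - <<'E'
from h import *
d=snap('wrist','w17'); onrest(d); cv2.imwrite('pics/w17b.png',cv2.resize(d['frame'],(800,600)))
for x in (-43,-25): print(x,proj(d,rest(x,238,47),True)*1.5625)
E
```

```text
t: 58.88
ee_pos: [483.7, -58.4, 29.7]
orientation: [-3.141, 0.036, 0.009]
ft_force: [-13.0, -2.4, 19.8]
width: 32.7
grasp_force: 30.0
t: 60.12
ee_pos: [447.1, -97.3, 168.9]
orientation: [-3.141, 0.037, -0.003]
ft_force: [0.6, -0.4, 0.4]
width: 59.3
grasp_force: 0.0
on rest: x 0.6 y -33.9 yaw -0.046 size 90 58
on rest: x 0.8 y 40.9 yaw 0.001 size 90 54
on rest: x 1.2 y 117.1 yaw 0.008 size 90 50
-43 [332.1435869  262.22845993]
-25 [331.22018853 233.93858095]
```

View pics/w17b.png

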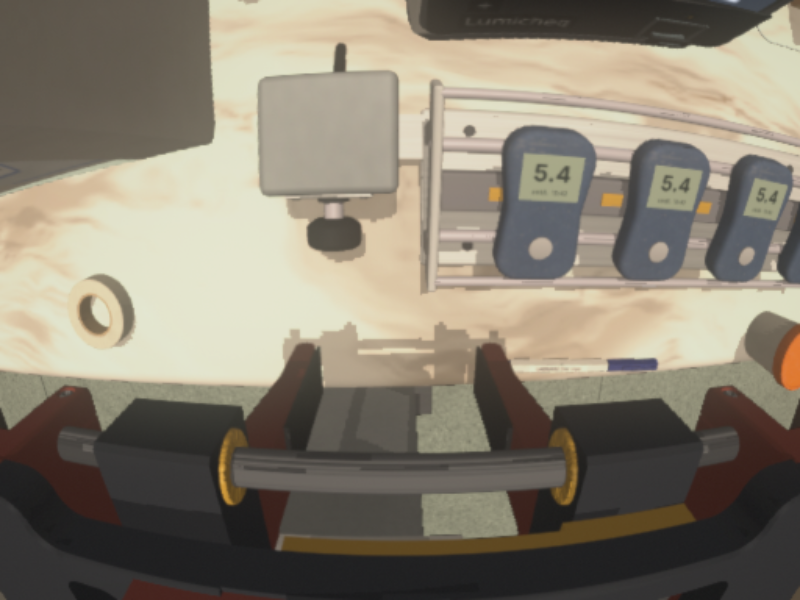

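The knob head shows at (334,233), matching the home prediction of (331,234). The meters lie square, and the tape, marker and cup are in place, so I'll hand it in.

```bash
python3 -c "
from workcell import ctrl
print(ctrl.close_job())"
```

```text
the job is handed in; nothing more can be done
None
```

The job is handed in at about 60 s: I pulled the knob fully out, laid all four meters square on the rails (re-laying one that had been knocked aside), then pushed the knob fully home; nothing else on the bench was touched.

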